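# Lock the length stop in the packing rail at the blue mark

## Task

Set up the packing rail for the blue container. Carry the loose stop by its orange post (never lift it by its plunger knob, never drop it) and set it flat into the rail's open loading bay, knob end towards the keeper lips, so that its pin drops into the loading slot, and let go. Then take it by the black knob, pull the pin up, slide the stop along under the lips to the lock hole beside the blue tab and release the knob so that the pin drops fully home there; leave the instruments lying around the rail alone.

Things in the scene. Friction and masses are not known exactly. Their poses are not given: they have to be found in the camera images.
- rail: Packing rail fixed to the counter: aluminium channel 330 mm long (along its y axis, y = -200 to +130 mm), 65 mm wide; origin on the counter on its centre line. Channel floor 14 mm above the counter, 49 mm wide between the walls. From y = -200 to -50 mm: open loading bay (walls end 8 mm above the floor). On the centre line three lock holes, 15 mm (x) by 12 mm (y), at y = -25, +25, +75 mm.
- load_slot (a point): Mouth, on the channel floor, of the loading slot: 15 mm (x) by 24 mm (y), on the rail's centre line at rail y = -87 mm. Slot and lock holes go through to the counter (14 mm deep). Axes as the rail's.
- lip_start (a point): Where the two blue keeper lips begin (rail y = -50 mm, top of the lips, centre line); they run to the far +y end. Their underside is 10 mm and their top 14 mm above the channel floor, with a 37 mm gap between them, so here the stop cannot be put in from above, only slid in from the bay towards +y.
- blue_tab: Blue marker tab 26 x 24 x 14 mm fixed on the counter against the rail's +x side, level with one of the three lock holes (which one varies): its y in the rail's frame is that hole's y. Origin under its centre. Its axes are parallel to the rail's.
- yellow_tab: Yellow marker tab, same size, level with another lock hole.
- green_tab: Green marker tab, same size, level with the third lock hole.
- pad: Fixed dark grey silicone parking pad 80 x 150 x 14 mm on which the loose stop stands at the start (same axes as the stop), with an opening for the pin. Origin under its centre.
- stop: The loose length stop, 0.8 to 1 kg: steel shoe plate 44 mm wide (x), 120 mm long (y -60 to +60 mm), 8 mm thick, with an orange post at y = -35 mm and the spring plunger at y = +33 mm. Origin centred on the underside, z up. With its y axis along the rail's it fits the rail with 2.5 mm play each side; in the bay with its origin at rail y = -120 mm (6 mm either way) the pin drops into the slot.
- stop_post (a point): The place to grip the stop for carrying: on the axis of the orange post (30 x 30 mm, top 70 mm above the plate's underside), 48 mm above the plate's underside and 35 mm from the stop's origin towards -y. Axes as the stop's.
- plunger: Spring plunger of the stop: upright steel pin, 8 mm diameter, black knob on top. Slides 20 mm up from rest; spring and weight pull it down with 2 N at rest, 3.5 N fully up. Pulled 12 to 16 mm the stop stays down by its own weight; at the end of the 20 mm the pull would lift the stop. Origin on the pin's axis, at rest level with the plate's underside; it rises as the plunger is pulled.
- knob (a point): Centre of the black round knob (26 mm diameter, 22 mm high, red dot on top), 43 mm above the plate's underside at rest, 68 mm from the post's axis. Below it a brass sleeve of 18 mm diameter rises to 30 mm above the plate's underside.
- pin_tip (a point): Lower end of the pin: 10 mm below the plate's underside at rest, so 4 mm above the counter when dropped into a hole of the rail; it must be pulled up more than 10 mm to clear the channel floor.
- dilator_s: Bystander, to be left alone: Hegar dilator, steel rod 8 mm thick; 180 mm long, lying along its y axis with a flat grip; origin under its middle.
- dilator_m: Bystander, to be left alone: Hegar dilator, steel rod 12 mm thick; 180 mm long, lying along its y axis with a flat grip; origin under its middle.
- dilator_l: Bystander, to be left alone: Hegar dilator, steel rod 16 mm thick; 180 mm long, lying along its y axis with a flat grip; origin under its middle.
- gallipot: Bystander, to be left alone: stainless gallipot (round bowl 84 mm across, 55 mm high); origin under its centre.
- forceps: Bystander, to be left alone: pair of Allis tissue forceps, steel, 170 mm long, 52 mm wide at the rings, lying along its y axis; origin under its centre.
- guard: Bystander, to be left alone: grey ridged silicone corner guard, L-shaped, 65 mm legs along +x and +y, 45 mm high; origin under its corner.

How it is judged:
By the outcome, as a careful person would: the job done as asked, in the order asked, and still so for the second after the job is handed in, with the robot touching nothing.
It also fails if it takes over 54 s, if anything falls off the work surface, if the arm or the gripper's body presses on something with over 40 N, if the wrist force passes 120 N, or if a joint passes its speed limit or range.

## Robot

A 7-joint arm with a two-finger parallel gripper is mounted at the origin on the work surface. World frame = base frame: x ahead of the robot, y to its left, z up, the work surface at z = 0. Lengths are in m, angles in rad, forces in N, time in s.
With the tool pointing down it reaches from about 0.4 to 0.85 m from the base axis. Payload 10.4 kg.
Tool frame: the origin (TCP) lies midway between the tips of the shut fingers; the grasp point (between the pads) lies 19 mm behind it; z points along the fingers, y is the line along which they close (so a half turn about z gives the same grasp; the last joint's range is limited). The gripper opens to 87 mm and grips with 3 to 60 N. Pads are 19 mm wide; open, the fingers measure 117 mm over their backs; the gripper's body (75 mm by 190 mm) begins 51 mm behind the grasp point.
Start: joints at [-1.373, 0.332, -0.065, 1.46, 0.022, 1.35, -0.088], TCP at [0.137, 0.61, 0.223] pointing down, gripper open.
Joint ranges: [-2.6, 2.6], [-0.5, 2.12], [-1.47, 1.34], [0.16, 2.42], [-1.27, 4.41], [0.06, 2.06], [-2.6, 2.6]. Speed limits (rad/s): [2.22, 2.22, 2.79, 2.79, 3.14, 3.14, 3.14].

## Interface

Orientations are given as a unit quaternion [x, y, z, w].
In Python, from bench import r gives the robot as it stands.
- The arm moves only by the tool arm_command, never from a script. Its arguments are lists of equal length, an entry for each row: "xyz": the shift along the world's x, y, z in m, a list of three; "rot": the turn, a rotation vector about the world's x, y, z in rad, a list of three. In form: {"xyz": [[tx, ty, tz], ...], "rot": [[ax, ay, az], ...]}. A call has 1 to 20 rows; each row is the pose to reach, as a shift and turn from the pose commanded when the call began; what a row does not reach only later rows make up. A row lasts 1/12 s, in which the tool goes at most 41.7 mm and 7.16 degrees, less where a joint would pass 70% of its speed; a pose out of reach is approached as far as the arm can. A call with a gripper value outside its range is refused whole. "grip" is the opening, from 0 (shut) to 1 (fully open), set as the call begins (left out, the last holds). The fingers move at their own pace and stop on an object; "squeeze" is the grip in N (left out, the last holds). Time passes only in rows, so rows that repeat a pose let the fingers close. It gives the time, the measured TCP pose, the force, the opening and the grip force at its end, in the units of the state.
- r.read_state(): the state, without advancing time (a new reading comes with each control period).
- r.camera(name): name is "scene" or "side" or "wrist"; returns the picture (420x560x3 uint8, red, green, blue); there is no depth.
- r.camera_model(name): a dict with "fx", "fy", "cx", "cy" (pixels), "T" (4x4, takes a point from camera to world coordinates). Camera axes: x right, y up, looking along -z (the intrinsics and any distortion apply to the point x, -y, -z); pixel columns grow to the right and rows downward; lengths in m; the calibration is good to about 2 mm. A picture is of the moment at which its call begins: read the wrist's pose just before it. camera_model takes no time and is no camera call; for the wrist camera it gives the pose at the moment of the call.
- r.close_job(): hands the job in; it is judged then, once.
Trained networks look in the newest picture that a camera, given by its name, has taken for a name from the list of things; names that differ only in an ending like _2 or _b are one class to them, and where a whole thing is asked for, a point or a joint stands for the part that bears it (a point fixed in the world has none). Each returns a list of dicts, best first, with "conf" (0 to 1); they miss things now and then, are a little off and sometimes report something else, mostly with a low value. They report only what shows in the picture. A call takes as long as a camera call.
- r.look_for(label, camera): "at" ([x, y, z] in m, in the coordinates of the camera as it stood for that picture, good to about 4 mm: the middle of the surface that is visible of it).
- r.spot_point(label, camera): "at" ([x, y, z] in m, in the coordinates of the camera as it stood for that picture, good to about 4 mm: a listed point, or the origin of a listed thing).
The state is a dict: "time": time; "joint_positions": joint angles; "joint_vel": joint speeds; "joint_torque": joint torques, N m; "ee_pos": TCP position; "eef_rot": TCP orientation; "ft_force": force on the tool from outside, world axes, zero at the start; "torque": the same for the moment, N m; "width": finger opening in m; "grip_force": force on a finger pad.
Only numpy, scipy, OpenCV 4.12 (cv2) and the standard library are available. Lean on these libraries where they do the work, as an engineer would, in place of code of your own. Each camera call takes 0.05 s, during which the arm holds its last target. There are 200 camera calls.

## Working session

There is one attempt and no reset: what is moved stays moved. The work goes in short steps, Python scripts to look and compute and a tool call to move; the robot and the scene stay as the last step left them, time stands still between calls to the robot, and variables do not carry over. Pictures are saved under pics/ and viewed, at most 10 in all, crops included, and the job is handed in when it is done.

Besides the shell and the picture viewer there is one more tool, called after "Call:" by a JSON object that holds its "name" and its "arguments". arm_command: Moves the arm, as the interface text tells. Its arguments: {"type":"object","properties":{"xyz":{"type":"array"},"rot":{"type":"array"},"grip":{"type":"number"},"squeeze":{"type":"number"}},"required":["xyz","rot"]}

```bash
ls; mkdir -p pics; cat > h.py <<'E'
from bench import r
import numpy as np, cv2
np.set_printoptions(precision=4,suppress=True)
def w(cam,p,T=None):
    T=np.array(r.camera_model(cam)["T"]) if T is None else T
    return (T@np.r_[p,1])[:3]
def find(cam,labels,f='spot_point',n=1):
    for l in labels:
        for d in getattr(r,f)(l,cam)[:n]:
            print(cam,l,f,round(d['conf'],2),w(cam,d['at']))
E
cat > a.py <<'E'
from h import *
for c in ['scene','side']:
    im=r.camera(c); cv2.imwrite(f'pics/{c}0.png',im[:,:,::-1])
    find(c,['rail','load_slot','lip_start','blue_tab','yellow_tab','green_tab','stop','stop_post','knob','pad'])
s=r.read_state();print(s['time'],s['ee_pos'],s['eef_rot'],s['width'],s['ft_force'])
E
python3 a.py
```

```text
pics
scene rail spot_point 0.63 [ 0.5267  0.0306 -0.003 ]
scene load_slot spot_point 0.66 [ 0.5288 -0.0543  0.0171]
scene lip_start spot_point 0.89 [ 0.5303 -0.0153  0.0243]
scene blue_tab spot_point 0.43 [0.572  0.058  0.0037]
scene yellow_tab spot_point 0.56 [0.5798 0.0027 0.0009]
scene green_tab spot_point 0.61 [ 0.571   0.1098 -0.0013]
scene stop spot_point 0.95 [ 0.5368 -0.3298  0.0165]
scene stop_post spot_point 0.94 [ 0.5586 -0.3545  0.0646]
scene knob spot_point 0.69 [ 0.5263 -0.3041  0.0584]
scene pad spot_point 0.68 [ 0.5382 -0.3279  0.0008]
side rail spot_point 0.75 [ 0.5267  0.0308 -0.0027]
side load_slot spot_point 0.85 [ 0.528  -0.0508  0.0152]
side lip_start spot_point 0.77 [ 0.5246 -0.0162  0.0317]
side blue_tab spot_point 0.58 [ 0.5751  0.0614 -0.0016]
side yellow_tab spot_point 0.63 [ 0.5748  0.0101 -0.0022]
side green_tab spot_point 0.56 [0.5703 0.1105 0.0015]
side stop spot_point 0.66 [ 0.5392 -0.3295  0.0128]
side stop_post spot_point 0.67 [ 0.5535 -0.3588  0.064 ]
side knob spot_point 0.46 [ 0.5235 -0.2999  0.0553]
side pad spot_point 0.6 [ 0.5344 -0.3315 -0.0011]
1.1 [0.1369 0.6098 0.2226] [0.1101 0.9939 0.     0.    ] 0.08692688625300656 [-0.1876  0.6862  0.6177]
```

View pics/scene0.png

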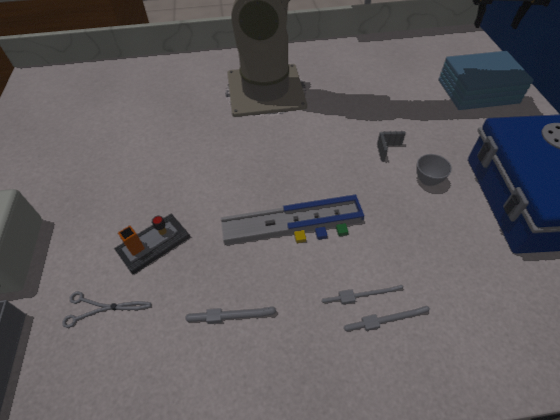

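View pics/side0.png

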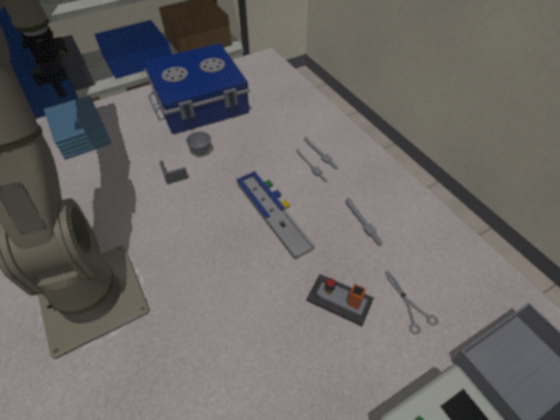

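The overview shows the rail at about (222–363, 200–240), with the yellow, blue and green tabs in that order along +y. Blue is therefore the middle hole, at rail y = +25. The stop is at (150, 240), with its knob pointing up and to the right. I'll move over the rail and take a closer look with the wrist camera on the way.

Call:
{"name": "arm_command", "arguments": {"xyz": [[0.363,-0.61,0.1],[0.363,-0.61,0.1],[0.363,-0.61,0.1],[0.363,-0.61,0.1],[0.363,-0.61,0.1],[0.363,-0.61,0.1],[0.363,-0.61,0.1],[0.363,-0.61,0.1],[0.363,-0.61,0.1],[0.363,-0.61,0.1],[0.363,-0.61,0.1],[0.363,-0.61,0.1],[0.363,-0.61,0.1],[0.363,-0.61,0.1],[0.363,-0.61,0.1],[0.363,-0.61,0.1],[0.363,-0.61,0.1],[0.363,-0.61,0.1],[0.363,-0.61,0.1],[0.363,-0.61,0.1]], "rot": [[0,0,-1.9],[0,0,-1.9],[0,0,-1.9],[0,0,-1.9],[0,0,-1.9],[0,0,-1.9],[0,0,-1.9],[0,0,-1.9],[0,0,-1.9],[0,0,-1.9],[0,0,-1.9],[0,0,-1.9],[0,0,-1.9],[0,0,-1.9],[0,0,-1.9],[0,0,-1.9],[0,0,-1.9],[0,0,-1.9],[0,0,-1.9],[0,0,-1.9]], "grip": 0.65}}

```text
time: 2.77
ee_pos: [0.4998, -0.0002, 0.3225]
eef_rot: [0.873, 0.488, -0.0, -0.0]
ft_force: [0.2, 0.2, -1.4]
width: 0.0567
grip_force: 0.0
```

```bash
cat > b.py <<'E'
from h import *
import sys
n=sys.argv[1]
s=r.read_state();print(s['time'],s['ee_pos'],s['eef_rot'],s['width'],s['joint_positions'])
im=r.camera('wrist'); cv2.imwrite(f'pics/{n}.png',im[:,:,::-1])
m=r.camera_model('wrist');print({k:np.array(v) for k,v in m.items()})
find('wrist',sys.argv[2:])
E
python3 b.py w1 rail load_slot lip_start blue_tab yellow_tab green_tab
```

```text
2.7667 [ 0.4998 -0.0002  0.3225] [ 0.8728  0.4881 -0.0001 -0.    ] 0.056665253270202935 [-0.7153 -0.0105  0.6275  1.6452  0.0062  1.5051 -0.6393]
{'fx': array(333.8692), 'fy': array(333.8692), 'cx': array(281.8502), 'cy': array(210.845), 'T': array([[ 0.8533,  0.4991,  0.1508,  0.5413],
       [-0.5214,  0.8171,  0.2461,  0.0687],
       [-0.0003, -0.2886,  0.9574,  0.485 ],
       [ 0.    ,  0.    ,  0.    ,  1.    ]])}
wrist rail spot_point 0.64 [ 0.5279  0.0337 -0.0007]
wrist load_slot spot_point 0.83 [ 0.534  -0.0521  0.0131]
wrist blue_tab spot_point 0.69 [0.5759 0.0656 0.001 ]
wrist yellow_tab spot_point 0.92 [ 0.5784  0.0104 -0.0005]
wrist green_tab spot_point 0.71 [0.5708 0.1118 0.0009]
```

View pics/w1.png

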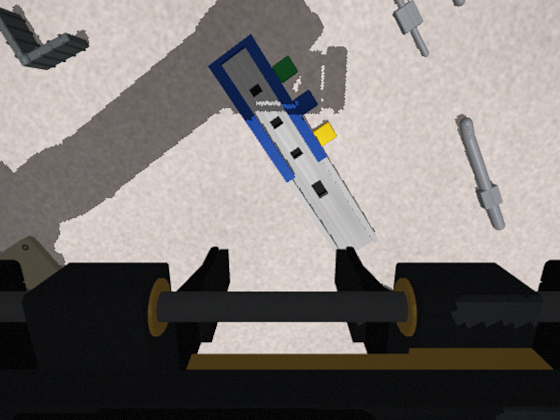

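The picture shows the rail clearly: dark lock holes at about (256, 90), (277, 123) and (296, 153), and the slot at (319, 188). The blue tab at (304, 102) is level with the middle hole. I'll fit the rail's axis from these four openings.

```bash
cat >> h.py <<'E'
def ray(m,u,v,z):
    T=np.array(m['T']); d=T[:3,:3]@np.array([(u-m['cx'])/m['fx'],-(v-m['cy'])/m['fy'],-1])
    return T[:3,3]+d*(z-T[2,3])/d[2]
def rayw(u,v,z): return ray(r.camera_model('wrist'),u,v,z)
E
python3 - <<'E'
from h import *
print(r.camera_model('wrist').keys())
g=cv2.imread('pics/w1.png',0).astype(float)
P=[]
for u,v in [(256,90),(277,123),(296,153),(319,188)]:
    k=g[v-11:v+12,u-11:u+12]; wt=(k<60)*1.
    ys,xs=np.mgrid[-11:12,-11:12]; c=(u+(xs*wt).sum()/wt.sum(), v+(ys*wt).sum()/wt.sum())
    p=rayw(*c,.014); P.append(p[:2]); print(c,wt.sum(),p)
P=np.array(P);q=np.array([75,25,-25,-87])/1000
A=np.c_[q,np.ones(4)]; s,res,_,_=np.linalg.lstsq(A,P,rcond=None); print(s, np.linalg.norm(s[0]),'yaw',np.arctan2(-s[0,0],s[0,1])); print(P-A@s)
E
```

```text
dict_keys(['fx', 'fy', 'cx', 'cy', 'T'])
(np.float64(255.91346153846155), np.float64(89.40384615384616)) 104.0 [0.5258 0.1092 0.014 ]
(np.float64(276.6585365853659), np.float64(121.8048780487805)) 82.0 [0.5275 0.0594 0.014 ]
(np.float64(296.0845070422535), np.float64(152.7605633802817)) 71.0 [0.5287 0.0096 0.014 ]
(np.float64(319.10687022900765), np.float64(188.44274809160305)) 131.0 [ 0.531  -0.0517  0.014 ]
[[-0.0315  0.9938]
 [ 0.5281  0.0346]] 0.994260584790958 yaw 0.031689719810014956
[[ 0.      0.0001]
 [ 0.0001 -0.    ]
 [-0.0002 -0.0002]
 [ 0.0001  0.0001]]
```

Call:
{"name": "arm_command", "arguments": {"xyz": [[-0.02,-0.36,0],[-0.02,-0.36,0],[-0.02,-0.36,0],[-0.02,-0.36,0],[-0.02,-0.36,0],[-0.02,-0.36,0],[-0.02,-0.36,0],[-0.02,-0.36,0],[-0.02,-0.36,0],[-0.02,-0.36,0],[-0.02,-0.36,0]], "rot": [[0,0,-0.5],[0,0,-0.5],[0,0,-0.5],[0,0,-0.5],[0,0,-0.5],[0,0,-0.5],[0,0,-0.5],[0,0,-0.5],[0,0,-0.5],[0,0,-0.5],[0,0,-0.5]]}}

```text
time: 4.03
ee_pos: [0.479, -0.3617, 0.3221]
eef_rot: [0.967, 0.256, -0.001, 0.0]
ft_force: [0.1, -0.2, 0.2]
width: 0.0569
grip_force: 0.0
```

```bash
python3 b.py w2 stop stop_post knob pad
```

```text
4.0333 [ 0.479  -0.3617  0.3221] [ 0.9667  0.2559 -0.0007  0.0002] 0.056917980345212164 [-0.1493  0.3325  0.9501  1.4032 -0.2674  1.5417 -0.2713]
{'fx': array(333.8692), 'fy': array(333.8692), 'cx': array(281.8502), 'cy': array(210.845), 'T': array([[ 0.4976,  0.8304,  0.2507,  0.5491],
       [-0.8674,  0.4765,  0.1436, -0.3203],
       [-0.0002, -0.2889,  0.9574,  0.4848],
       [ 0.    ,  0.    ,  0.    ,  1.    ]])}
wrist stop spot_point 0.76 [ 0.545  -0.3263  0.0156]
wrist stop_post spot_point 0.69 [ 0.5614 -0.3583  0.0612]
wrist knob spot_point 0.94 [ 0.5248 -0.2985  0.0616]
```

View pics/w2.png

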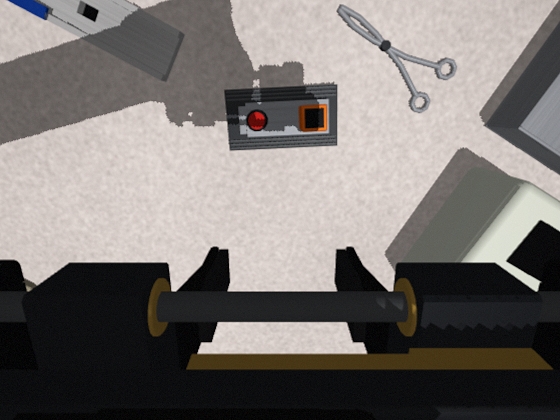

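The wrist view shows the post top, a dark square at about (314, 119), and the red dot at (256, 120). The instrument box to the lower right starts near (388, 255).

```bash
python3 - <<'E'
from h import *
im=cv2.imread('pics/w2.png'); hsv=cv2.cvtColor(im,cv2.COLOR_BGR2HSV); 
def cen(m,x0,x1,y0,y1):
    k=np.zeros_like(m);k[y0:y1,x0:x1]=m[y0:y1,x0:x1]; ys,xs=np.nonzero(k); return xs.mean(),ys.mean(),len(xs),xs.min(),xs.max(),ys.min(),ys.max()
d=cen((hsv[...,2]<60).astype(np.uint8),303,326,107,131)
R=cen(((hsv[...,1]>150)&((hsv[...,0]<6)|(hsv[...,0]>174))).astype(np.uint8),240,275,105,136)
O=cen(((hsv[...,1]>150)&(hsv[...,0]>6)&(hsv[...,0]<25)).astype(np.uint8),290,340,95,140)
print(d,R,O)
a=rayw(d[0],d[1],.084);b=rayw(R[0],R[1],.068);print(a,b,np.linalg.norm((b-a)[:2]),'yaw',np.arctan2(-(b-a)[0],(b-a)[1]))
print('pad corners',[rayw(u,v,.014) for u,v in [(225,90),(336,84),(337,145),(231,151)]]); print([rayw(388,255,z) for z in (0,.1)])
E
```

```text
(np.float64(313.48387096774195), np.float64(117.8533724340176), 341, np.int64(305), np.int64(323), np.int64(108), np.int64(127)) (np.float64(256.18897637795277), np.float64(120.30708661417323), 254, np.int64(248), np.int64(265), np.int64(112), np.int64(129)) (np.float64(311.51679586563307), np.float64(117.09043927648578), 387, np.int64(299), np.int64(326), np.int64(104), np.int64(131))
[ 0.561  -0.3544  0.084 ] [ 0.5244 -0.2975  0.068 ] 0.06769377045165456 yaw 0.5710440761329852
pad corners [array([ 0.5345, -0.2401,  0.014 ]), array([ 0.6147, -0.3638,  0.014 ]), array([ 0.5483, -0.4081,  0.014 ]), array([ 0.4671, -0.2842,  0.014 ])]
[array([ 0.4443, -0.5734,  0.    ]), array([ 0.466 , -0.5209,  0.1   ])]
```

Call:
{"name": "arm_command", "arguments": {"xyz": [[0.03,0.003,-0.03],[0.06,0.005,-0.06],[0.081,0.006,-0.1],[0.081,0.006,-0.14],[0.081,0.006,-0.16],[0.081,0.006,-0.18],[0.081,0.006,-0.2],[0.081,0.006,-0.22],[0.081,0.006,-0.24],[0.081,0.006,-0.26],[0.081,0.006,-0.275],[0.081,0.006,-0.28],[0.081,0.006,-0.28],[0.081,0.006,-0.28]], "rot": [[0,0,0.055],[0,0,0.055],[0,0,0.055],[0,0,0.055],[0,0,0.055],[0,0,0.055],[0,0,0.055],[0,0,0.055],[0,0,0.055],[0,0,0.055],[0,0,0.055],[0,0,0.055],[0,0,0.055],[0,0,0.055]]}}

```text
time: 5.45
ee_pos: [0.5613, -0.3541, 0.0434]
eef_rot: [0.959, 0.284, 0.0, 0.0]
ft_force: [-0.9, -0.8, 0.5]
width: 0.0566
grip_force: 0.0
```

Call:
{"name": "arm_command", "arguments": {"xyz": [[0,0,0],[0,0,0],[0,0,0],[0,0,0],[0,0,0],[0,0,0]], "rot": [[0,0,0],[0,0,0],[0,0,0],[0,0,0],[0,0,0],[0,0,0]], "grip": 0.2, "squeeze": 50}}

```text
time: 5.95
ee_pos: [0.5615, -0.3547, 0.0431]
eef_rot: [0.959, 0.284, 0.001, 0.001]
ft_force: [3.4, -2.4, 0.4]
width: 0.0295
grip_force: 50.0
```

Call:
{"name": "arm_command", "arguments": {"xyz": [[0,0,0.005],[0,0,0.015],[0,0,0.03],[0,0,0.05],[0,0,0.06],[-0.004,0.03,0.06],[-0.008,0.06,0.06],[-0.012,0.09,0.06],[-0.015,0.12,0.06],[-0.018,0.15,0.06],[-0.022,0.18,0.06],[-0.026,0.21,0.06],[-0.028,0.225,0.055],[-0.028,0.234,0.05],[-0.028,0.234,0.05],[-0.028,0.234,0.05],[-0.028,0.234,0.05],[-0.028,0.234,0.05]], "rot": [[0,0,0],[0,0,0],[0,0,0],[0,0,0],[0,0,0],[0,0,-0.06],[0,0,-0.12],[0,0,-0.18],[0,0,-0.24],[0,0,-0.3],[0,0,-0.38],[0,0,-0.46],[0,0,-0.52],[0,0,-0.543],[0,0,-0.543],[0,0,-0.543],[0,0,-0.543],[0,0,-0.543]]}}

```text
time: 7.45
ee_pos: [0.5329, -0.1216, 0.0932]
eef_rot: [1.0, 0.016, 0.0, 0.0]
ft_force: [0.4, 0.1, -9.4]
width: 0.0297
grip_force: 50.0
```

```bash
python3 b.py w3 stop_post knob
```

```text
7.45 [ 0.5329 -0.1216  0.0932] [0.9999 0.0158 0.0004 0.0003] 0.02970669751459317 [-0.6809  0.4159  1.0006  1.8632 -0.396   1.0778 -1.0656]
{'fx': array(333.8692), 'fy': array(333.8692), 'cx': array(281.8502), 'cy': array(210.845), 'T': array([[ 0.0321,  0.9572,  0.2876,  0.6124],
       [-0.9995,  0.0306,  0.0099, -0.1186],
       [ 0.0007, -0.2878,  0.9577,  0.2557],
       [ 0.    ,  0.    ,  0.    ,  1.    ]])}
wrist stop_post spot_point 0.76 [ 0.5287 -0.1253  0.1146]
wrist knob spot_point 0.56 [ 0.5291 -0.1242  0.1109]
```

View pics/w3.png

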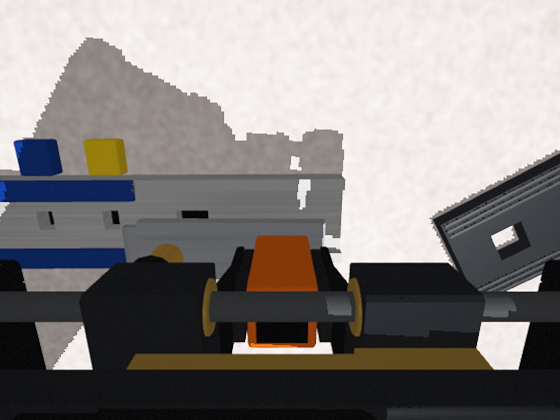

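The gripper hides the knob, but the long +x edge of the plate is visible near v≈220, from u≈137 to 323, along with the rail. I'll enlarge it to measure the in-hand offset.

```bash
python3 - <<'E'
import cv2
im=cv2.imread('pics/w3.png')[160:265,110:370]; cv2.imwrite('pics/w3c.png',cv2.resize(im,None,fx=3,fy=3,interpolation=cv2.INTER_NEAREST))
E
```

```text
(no output)
```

View pics/w3c.png

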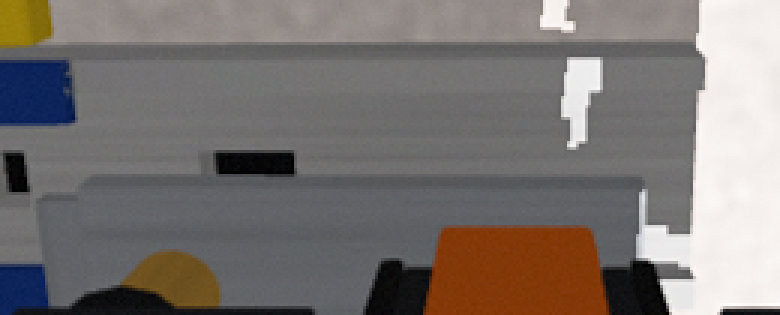

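The crop shows the plate's bottom edge at v≈219.3 and its top edge at v≈222.7, from u=140 to 323. The rail's outer wall top is at v≈179 and its end is at u≈342.

```bash
python3 - <<'E'
from h import *
m=r.camera_model('wrist');s=r.read_state();print(s['time'],s['ee_pos'],s['eef_rot'])
o=np.array([.5281,.0346]);a=.0317;ey=np.array([-np.sin(a),np.cos(a)]);ex=np.array([np.cos(a),np.sin(a)])
def R(u,v,z): p=ray(m,110+u/3,160+v/3,z)[:2]-o; return 1000*np.array([p@ex,p@ey])
for n,u,v,z in [('plate bot L',90,177,.064),('plate bot R',642,177,.064),('plate top L',90,188,.072),('plate top R',640,188,.072),
 ('rail ctr L',80,44,0),('rail ctr R',695,44,0),('wall top L',80,57,.022),('wall top R',700,57,.022),('slot far L',216,152,.014),('slot far R',295,152,.014),('hole1 far R',27,153,.014)]: print(n,R(u,v,z))
t=s['ee_pos'][:2]-o;print('tcp',1000*np.array([t@ex,t@ey]))
E
```

```text
7.6 [ 0.5329 -0.1211  0.0928] [0.9999 0.0158 0.0002 0.0001]
plate bot L [ 16.6306 -69.9795]
plate bot R [  16.6852 -180.9614]
plate top L [ 17.0169 -73.276 ]
plate top R [  17.0684 -179.5888]
rail ctr L [ 31.7268 -43.2431]
rail ctr R [  31.8171 -201.847 ]
wall top L [ 32.7227 -52.5134]
wall top R [  32.8052 -199.1916]
slot far L [  6.8711 -80.1821]
slot far R [   6.8812 -100.0605]
hole1 far R [  6.5842 -32.5955]
tcp [  -0.1843 -155.771 ]
```

```bash
python3 - <<'E'
from h import *
m=r.camera_model('wrist')
o=np.array([.5281,.0346]);a=.0317;ey=np.array([-np.sin(a),np.cos(a)]);ex=np.array([np.cos(a),np.sin(a)])
def R(u,v,z): p=ray(m,u,v,z)[:2]-o; return 1000*np.array([p@ex,p@ey])
im=cv2.imread('pics/w3.png')
print(im[225:356:3,282].tolist())
print([ (u,im[346,u].tolist()) for u in range(240,326,5)])
for n,v,z in [('post base +x',235.7,.072),('top -x edge',347,.134),('inset near',345,.134),('inset far',322,.134)]: print(n,R(282,v,z))
cv2.imwrite('pics/w3d.png',cv2.resize(im[225:375,190:380],None,fx=4,fy=4,interpolation=cv2.INTER_NEAREST))
E
```

```text
[[104, 100, 98], [103, 100, 97], [105, 101, 100], [103, 98, 92], [5, 54, 133], [9, 54, 130], [10, 55, 130], [10, 57, 133], [9, 55, 131], [13, 58, 132], [10, 55, 132], [2, 55, 130], [7, 54, 130], [7, 55, 133], [6, 55, 132], [5, 56, 132], [5, 54, 132], [4, 54, 132], [8, 54, 132], [17, 60, 137], [8, 57, 133], [7, 60, 146], [33, 49, 89], [44, 44, 41], [48, 47, 46], [48, 46, 44], [48, 45, 44], [51, 50, 47], [50, 47, 45], [49, 48, 48], [49, 48, 47], [49, 47, 46], [46, 42, 42], [5, 5, 5], [9, 8, 6], [9, 11, 7], [3, 0, 3], [9, 4, 4], [7, 3, 4], [4, 10, 20], [11, 108, 239], [238, 239, 246], [241, 243, 247], [81, 112, 132]]
[(240, [231, 235, 240]), (245, [237, 240, 245]), (250, [6, 66, 167]), (255, [0, 108, 240]), (260, [2, 112, 242]), (265, [1, 113, 242]), (270, [0, 114, 243]), (275, [2, 119, 246]), (280, [6, 118, 246]), (285, [3, 118, 246]), (290, [0, 114, 243]), (295, [0, 99, 233]), (300, [0, 50, 137]), (305, [0, 52, 136]), (310, [0, 52, 138]), (315, [240, 242, 247]), (320, [237, 240, 245]), (325, [239, 242, 246])]
post base +x [   8.9821 -155.6206]
top -x edge [ -18.6986 -155.5819]
inset near [ -17.6698 -155.5811]
inset far [  -6.1358 -155.5719]
```

View pics/w3d.png

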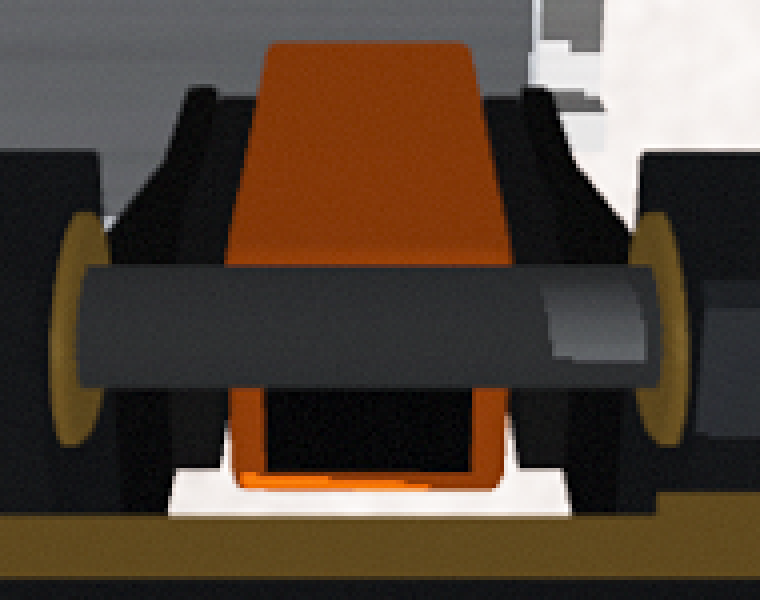

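The plate's edge and the post face both sit about 5 mm towards rail −x, in one image with the rail reading true. I'll shift +5 mm in x, lower until the pin tip is just above the floor, and check again.

Call:
{"name": "arm_command", "arguments": {"xyz": [[0.003,0,0],[0.005,0,-0.005],[0.005,0,-0.015],[0.005,0,-0.025],[0.005,0,-0.034],[0.005,0,-0.036],[0.005,0,-0.036],[0.005,0,-0.036]], "rot": [[0,0,0],[0,0,0],[0,0,0],[0,0,0],[0,0,0],[0,0,0],[0,0,0],[0,0,0]]}}

```text
time: 8.27
ee_pos: [0.5378, -0.1203, 0.0565]
eef_rot: [1.0, 0.016, -0.0, 0.0]
ft_force: [0.1, 0.3, -8.2]
width: 0.0299
grip_force: 50.0
```

```bash
python3 - <<'E'
from h import *
im=r.camera('wrist');cv2.imwrite('pics/w4.png',im[:,:,::-1]);s=r.read_state();print(s['time'],s['ee_pos'],s['eef_rot'],s['ft_force'])
cv2.imwrite('pics/w4c.png',cv2.resize(im[130:265,110:370,::-1],None,fx=3,fy=3,interpolation=cv2.INTER_NEAREST))
E
```

```text
8.3167 [ 0.5381 -0.1203  0.0568] [0.9999 0.0163 0.0002 0.0002] [ 0.631  -0.2203 -8.0189]
```

View pics/w4c.png

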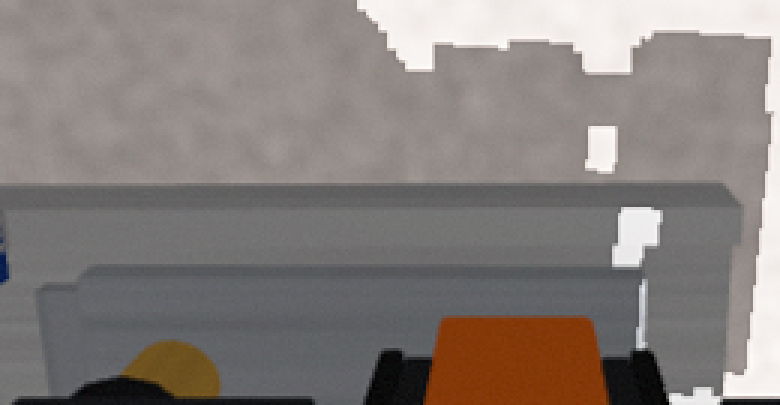

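The plate edge is at crop v≈267–278, the rail's outer wall top at 207, the inner wall line near 247, and the rail end at u≈741.

```bash
python3 - <<'E'
from h import *
m=r.camera_model('wrist')
o=np.array([.5281,.0346]);a=.0317;ey=np.array([-np.sin(a),np.cos(a)]);ex=np.array([np.cos(a),np.sin(a)])
def R(u,v,z): p=ray(m,110+u/3,130+v/3,z)[:2]-o; return 1000*np.array([p@ex,p@ey])
for n,u,v,z in [('plate bot L',90,266,.0275),('plate bot R',642,266,.0275),('plate top L',90,278,.0355),('plate top R',640,278,.0355),
 ('rail ctr L',20,183,0),('rail ctr R',725,183,0),('wall top L',20,207,.022),('wall top R',741,207,.022),('inner wall',300,247,.022),('inner wall R',741,247,.022)]: print(n,R(u,v,z))
g=cv2.imread('pics/w4.png',0); print(g[185:230,190].tolist()); print(g[185:230,290].tolist())
E
```

```text
plate bot L [ 21.8332 -69.2019]
plate bot R [  21.9908 -180.4218]
plate top L [ 22.0046 -72.4714]
plate top R [  22.1548 -179.0559]
rail ctr L [ 32.4303 -43.592 ]
rail ctr R [  32.6629 -202.017 ]
wall top L [ 32.6491 -54.028 ]
wall top R [  32.8625 -200.8452]
inner wall [  24.2138 -110.5151]
inner wall R [  24.3437 -201.4113]
[144, 143, 147, 146, 149, 153, 119, 98, 96, 97, 96, 100, 100, 98, 106, 114, 114, 114, 115, 115, 114, 114, 114, 115, 114, 114, 116, 114, 114, 111, 112, 112, 112, 96, 88, 90, 90, 93, 98, 97, 103, 101, 98, 97, 100]
[144, 144, 145, 143, 144, 137, 107, 96, 95, 95, 96, 99, 100, 99, 112, 116, 116, 116, 117, 114, 116, 116, 115, 114, 114, 117, 115, 108, 110, 108, 107, 109, 111, 103, 90, 85, 86, 89, 94, 99, 97, 96, 96, 97, 99]
```

Call:
{"name": "arm_command", "arguments": {"xyz": [[0,0,-0.003],[0,0,-0.006],[0,0,-0.009],[0,0,-0.0115],[0,0,-0.0125],[0,0,-0.013],[0,0,-0.0135],[0,0,-0.0135]], "rot": [[0,0,0],[0,0,0],[0,0,0],[0,0,0],[0,0,0],[0,0,0],[0,0,0],[0,0,0]]}}

```text
time: 8.98
ee_pos: [0.5379, -0.1202, 0.0432]
eef_rot: [1.0, 0.016, 0.0, 0.0]
ft_force: [0.1, -0.4, -8.9]
width: 0.0296
grip_force: 50.0
```

Call:
{"name": "arm_command", "arguments": {"xyz": [[0,0,-0.0005],[0,0,-0.001],[0,0,-0.0015],[0,0,-0.0015]], "rot": [[0,0,0],[0,0,0],[0,0,0],[0,0,0]]}}

```text
time: 9.32
ee_pos: [0.5381, -0.1202, 0.043]
eef_rot: [1.0, 0.016, 0.0, -0.001]
ft_force: [-9.1, 3.7, 13.5]
width: 0.0299
grip_force: 50.0
```

Call:
{"name": "arm_command", "arguments": {"xyz": [[0,0,0.0008],[0,0,0.0008],[0,0,0.0008]], "rot": [[0,0,0],[0,0,0],[0,0,0]], "squeeze": 10}}

```text
time: 9.57
ee_pos: [0.5382, -0.1203, 0.043]
eef_rot: [1.0, 0.016, 0.0, -0.0]
ft_force: [-4.3, 0.5, 4.5]
width: 0.0302
grip_force: 10.0
```

Call:
{"name": "arm_command", "arguments": {"xyz": [[0,0,0],[0,0,0],[0,0,0],[0,0,0],[0,0,0],[0,0,0.02],[0,0,0.05],[0,0,0.08],[-0.04,0,0.11],[-0.08,0.02,0.14],[-0.08,0.05,0.16],[-0.08,0.05,0.16],[-0.08,0.05,0.16]], "rot": [[0,0,0],[0,0,0],[0,0,0],[0,0,0],[0,0,0],[0,0,0],[0,0,0],[0,0,0],[0,0,0],[0,0,0],[0,0,0],[0,0,0],[0,0,0]], "grip": 0.65}}

```text
time: 10.65
ee_pos: [0.458, -0.0677, 0.205]
eef_rot: [1.0, 0.017, 0.003, -0.004]
ft_force: [1.4, 1.0, 0.6]
width: 0.0567
grip_force: 0.0
```

```bash
python3 b.py w5 stop_post knob stop
```

```text
10.65 [ 0.458  -0.0677  0.205 ] [ 0.9998  0.017   0.0026 -0.0037] 0.05666952985495304 [-1.0991 -0.1582  1.0909  1.9392  0.1389  1.2735 -1.5904]
{'fx': array(333.8692), 'fy': array(333.8692), 'cx': array(281.8502), 'cy': array(210.845), 'T': array([[ 0.0371,  0.9581,  0.2841,  0.5372],
       [-0.9993,  0.0374,  0.0044, -0.0656],
       [-0.0064, -0.284 ,  0.9588,  0.3671],
       [ 0.    ,  0.    ,  0.    ,  1.    ]])}
wrist stop_post spot_point 0.65 [ 0.535  -0.1233  0.0573]
wrist knob spot_point 0.9 [ 0.5324 -0.0557  0.0521]
wrist stop spot_point 0.8 [ 0.5314 -0.0917  0.013 ]
```

View pics/w5.png

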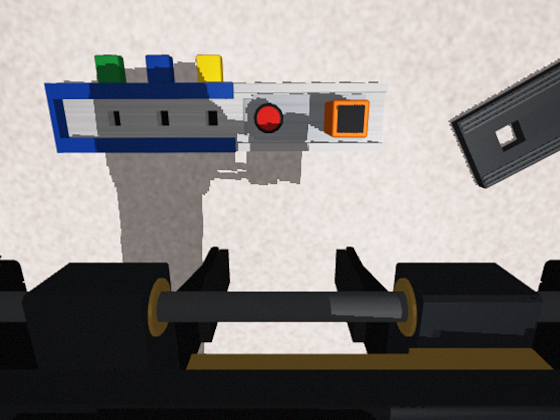

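The stop is seated in the bay, with the red dot at (268, 118), the post at (349, 119) and the blue tab level with the middle hole at (164, 118). I'll compute the knob position and the travel.

```bash
python3 - <<'E'
from h import *
m=r.camera_model('wrist'); print(r.read_state()['ee_pos'])
im=cv2.imread('pics/w5.png'); hsv=cv2.cvtColor(im,cv2.COLOR_BGR2HSV)
k=((hsv[...,1]>150)&((hsv[...,0]<6)|(hsv[...,0]>174))&(hsv[...,2]>80)); k[:95]=0;k[140:]=0;k[:,:245]=0;k[:,295:]=0
ys,xs=np.nonzero(k); print(xs.mean(),ys.mean(),len(xs)); print('knob',ray(m,xs.mean(),ys.mean(),.068))
g=hsv[...,2]
kk=(g<90)&(hsv[...,1]<80); 
P=ray(m,350,119,.084);print('post',P)
for u,v in [(117,118),(164,118),(212,118)]:
    w_=g[v-10:v+11,u-10:u+11]<60; y,x=np.nonzero(w_); print(u-10+x.mean(),v-10+y.mean(),len(x),'hole vis',ray(m,u-10+x.mean(),v-10+y.mean(),.014), u-10+x.min(),u-10+x.max())
E
```

```text
[ 0.4579 -0.0705  0.2018]
267.95739910313904 117.52914798206278 446
knob [ 0.5311 -0.056   0.068 ]
post [ 0.5326 -0.1231  0.084 ]
116.44705882352942 117.87058823529412 85 hole vis [0.5244 0.0992 0.014 ] 113 120
164.4181818181818 117.92727272727272 110 hole vis [0.526  0.0507 0.014 ] 160 168
212.18796992481202 117.82706766917293 133 hole vis [0.5277 0.0024 0.014 ] 208 217
```

Call:
{"name": "arm_command", "arguments": {"xyz": [[0.036,0.009,-0.02],[0.073,0.018,-0.04],[0.073,0.018,-0.06],[0.073,0.018,-0.08],[0.073,0.018,-0.1],[0.073,0.018,-0.12],[0.073,0.018,-0.14],[0.073,0.018,-0.155],[0.073,0.018,-0.164],[0.073,0.018,-0.164],[0.073,0.018,-0.164]], "rot": [[0,0,0],[0,0,0],[0,0,0],[0,0,0],[0,0,0],[0,0,0],[0,0,0],[0,0,0],[0,0,0],[0,0,0],[0,0,0]]}}

```text
time: 11.77
ee_pos: [0.5306, -0.0537, 0.0377]
eef_rot: [1.0, 0.016, -0.001, 0.001]
ft_force: [-0.5, 0.8, 0.3]
width: 0.0564
grip_force: 0.0
```

Call:
{"name": "arm_command", "arguments": {"xyz": [[0,0,0],[0,0,0],[0,0,0],[0,0,0],[0,0,0],[0,0,0]], "rot": [[0,0,0],[0,0,0],[0,0,0],[0,0,0],[0,0,0],[0,0,0]], "grip": 0.15, "squeeze": 25}}

```text
time: 12.27
ee_pos: [0.531, -0.0522, 0.0387]
eef_rot: [1.0, 0.016, 0.0, 0.0]
ft_force: [0.5, 0.1, 0.8]
width: 0.0257
grip_force: 25.1
```

Call:
{"name": "arm_command", "arguments": {"xyz": [[0,0,0.004],[0,0,0.008],[0,0,0.012],[0,0,0.0135],[0,0,0.0135],[0,0,0.0135]], "rot": [[0,0,0],[0,0,0],[0,0,0],[0,0,0],[0,0,0],[0,0,0]]}}

```text
time: 12.77
ee_pos: [0.5309, -0.0522, 0.0519]
eef_rot: [1.0, 0.016, 0.0, 0.0]
ft_force: [1.5, -1.0, -3.4]
width: 0.0248
grip_force: 25.0
```

Call:
{"name": "arm_command", "arguments": {"xyz": [[0,0.004,0],[-0.0003,0.009,0],[-0.0005,0.015,0],[-0.0006,0.02,0],[-0.0008,0.025,0],[-0.001,0.03,0],[-0.0011,0.035,0],[-0.0013,0.04,0],[-0.0013,0.04,0]], "rot": [[0,0,0],[0,0,0],[0,0,0],[0,0,0],[0,0,0],[0,0,0],[0,0,0],[0,0,0],[0,0,0]]}}

```text
time: 13.52
ee_pos: [0.5295, -0.0104, 0.0518]
eef_rot: [1.0, 0.017, -0.0, -0.0]
ft_force: [1.0, 1.5, -3.3]
width: 0.025
grip_force: 25.0
```

Call:
{"name": "arm_command", "arguments": {"xyz": [[-0.0002,0.006,0],[-0.0004,0.012,0],[-0.0006,0.018,0],[-0.0008,0.024,0],[-0.001,0.03,0],[-0.0011,0.036,0],[-0.0013,0.042,0],[-0.0015,0.048,0],[-0.0017,0.054,0],[-0.0019,0.06,0],[-0.0021,0.065,0],[-0.0022,0.069,0],[-0.0022,0.0705,0],[-0.0022,0.0705,0],[-0.0022,0.0705,0]], "rot": [[0,0,0],[0,0,0],[0,0,0],[0,0,0],[0,0,0],[0,0,0],[0,0,0],[0,0,0],[0,0,0],[0,0,0],[0,0,0],[0,0,0],[0,0,0],[0,0,0],[0,0,0]]}}

```text
time: 14.77
ee_pos: [0.5273, 0.0592, 0.0519]
eef_rot: [1.0, 0.017, -0.0, -0.001]
ft_force: [-0.9, 1.2, -3.4]
width: 0.0252
grip_force: 25.0
```

Call:
{"name": "arm_command", "arguments": {"xyz": [[0,0,-0.003],[0,0,-0.006],[0,0,-0.0075],[0,0,-0.0075]], "rot": [[0,0,0],[0,0,0],[0,0,0],[0,0,0]]}}

```text
time: 15.1
ee_pos: [0.5273, 0.059, 0.044]
eef_rot: [1.0, 0.017, -0.0, -0.0]
ft_force: [-0.6, 4.5, -1.9]
width: 0.0251
grip_force: 25.0
```

Call:
{"name": "arm_command", "arguments": {"xyz": [[0,0,-0.002],[0,0,-0.004],[0,0,-0.0055],[0,0,-0.0055]], "rot": [[0,0,0],[0,0,0],[0,0,0],[0,0,0]]}}

```text
time: 15.43
ee_pos: [0.5274, 0.0587, 0.0388]
eef_rot: [1.0, 0.017, -0.0, -0.0]
ft_force: [0.0, 4.4, -2.0]
width: 0.0248
grip_force: 25.0
```

Call:
{"name": "arm_command", "arguments": {"xyz": [[0,0,0],[0,0,0],[0,0,0],[0,0,0],[0,0,0],[0,0,0.03],[0,0,0.06],[0,0,0.09],[-0.04,0,0.12],[-0.08,0,0.16],[-0.08,0,0.16],[-0.08,0,0.16],[-0.08,0,0.16],[-0.08,0,0.16]], "rot": [[0,0,0],[0,0,0],[0,0,0],[0,0,0],[0,0,0],[0,0,0],[0,0,0],[0,0,0],[0,0,0],[0,0,0],[0,0,0],[0,0,0],[0,0,0],[0,0,0]], "grip": 0.65}}

```text
time: 16.6
ee_pos: [0.4471, 0.0586, 0.2002]
eef_rot: [1.0, 0.017, 0.001, -0.003]
ft_force: [0.6, 0.3, -0.2]
width: 0.0567
grip_force: 0.0
```

```bash
python3 b.py w6 plunger knob stop blue_tab
```

```text
16.6 [0.4471 0.0586 0.2002] [ 0.9999  0.0167  0.0009 -0.0026] 0.056682619811683085 [-1.4157 -0.2301  1.087   1.9713  0.2076  1.2814 -1.9366]
{'fx': array(333.8692), 'fy': array(333.8692), 'cx': array(281.8502), 'cy': array(210.845), 'T': array([[ 0.0346,  0.9572,  0.2874,  0.5268],
       [-0.9994,  0.0344,  0.0056,  0.0612],
       [-0.0045, -0.2874,  0.9578,  0.3621],
       [ 0.    ,  0.    ,  0.    ,  1.    ]])}
wrist plunger spot_point 0.95 [0.5304 0.0588 0.0116]
wrist knob spot_point 0.57 [0.5291 0.0585 0.0542]
wrist blue_tab spot_point 0.61 [0.5754 0.0588 0.0019]
```

View pics/w6.png

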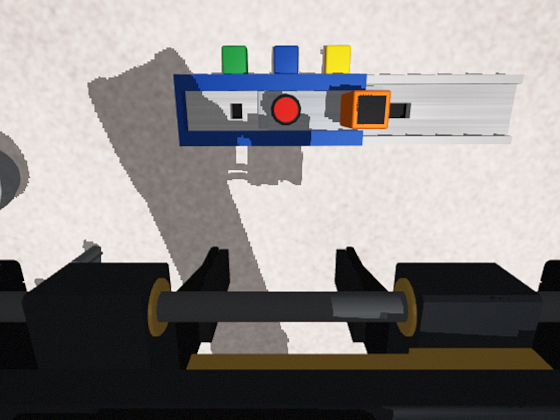

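The knob at (286, 109) is level with the blue tab at (286, 59). The plunger origin reads z≈0.012, close to the floor level of 0.014, so the pin is home and the gripper is clear.

```bash
python3 -c "
from bench import r
print(r.close_job())"
```

```text
the job is handed in; nothing more can be done
None
```

The stop is in the rail with its pin fully home in the lock hole beside the blue tab, the gripper is clear, the instruments were left alone, and the job was handed in at about 17 s.

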